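Show what the blower still needs

TASK

Brief the next mechanic on closing up the blower by pointing, touching nothing: hold the fingertips straight above each thing, about 1 to 3 cm clear of its top, for a good second and a half, first over the one screw boss on the blower housing that has no screw, then over the longest screw standing on the cardboard, then over the socket end of the T-handled wrench that drives it. Cross from one to the next well above everything, so that you never point low at one of the other bosses, fasteners or tools. When all three have been shown, raise the hand so that the fingertips are at least 20 cm above the bench, and finish there.

Things in the scene. Friction and masses are not known exactly. Their poses are not given: they have to be found in the camera images.
- empty_boss_top (a point): Centre of the mouth of the screw boss that has NO screw: an upright black plastic sleeve 32 mm across with an open 14 mm hole in its top, 84 mm above the bench. It is one of three alike that stand round the robot's side of the round black blower housing (258 mm across, rim 76 mm and grey fan wheel in it up to 94 mm above the bench), 155 mm from the housing's axis; which of the three it is varies. Site axes: z up.
- screwed_boss_a_top (a point): Top of the steel hexagon screw head (flange 27 mm across, 11 mm high) on one of the two bosses that already have their screw, 95 mm above the bench. Not to be pointed at. z up.
- screwed_boss_b_top (a point): Top of the steel screw head on the other boss that already has its screw, as the one before. Not to be pointed at. z up.
- long_screw_tip (a point): Tip (upper end) of the longest steel screw: loose, standing upright on its hexagon head on the cardboard, flange 22 mm across, thread 7.6 mm across, 55 mm tall, so its tip is 59 mm above the bench. It stands in a rough row, left of the blower, with a shorter screw and a bush, at least 60 mm between neighbours, order varying. z along the screw, up.
- short_screw_tip (a point): Tip (upper end) of the short steel screw standing likewise on its head, 24 mm tall, loose. Not to be pointed at.
- bush_top (a point): Centre of the top of a loose plain steel bush (short tube), 22 mm across, 18 mm tall. Not to be pointed at.
- t_wrench_socket (a point): Top of the steel socket end of the loose T-handled wrench lying flat on the cardboard: the socket is 16 mm across and 22 mm long, this point lies on its top at mid-length, 20 mm above the bench. From here an 8 mm shaft runs 140 mm along this point's +x, roughly away from the robot (within 0.45 rad), to the middle of a black crossbar 70 mm wide and 16 mm thick. z up.
- screwdriver_grip (a point): Middle of the black handle of the loose screwdriver, 190 mm long, lying flat beside the T-handled wrench, on either side of it. Not to be pointed at.
- screwdriver_tip (a point): Blade tip of the same screwdriver. Not to be pointed at.
Not all that is in view belongs to the job. What is shaped like the part that bears t_wrench_socket but blue is not meant.

How it is judged:
By the outcome, as a careful person would: the job done as asked, in the order asked, and still so for the second after the job is handed in, with the robot touching nothing.
It also fails if it takes over 56 s, if anything falls off the work surface, if the arm or the gripper's body presses on something with over 40 N, if the wrist force passes 120 N, or if a joint passes its speed limit or range.

ROBOT

A 6-joint arm with a two-finger parallel gripper is mounted at the origin on the work surface. World frame = base frame: x ahead of the robot, y to its left, z up, the work surface at z = 0. Lengths are in mm, angles in rad, forces in N, time in s.
With the tool pointing down it reaches from about 350 to 875 mm from the base axis. Payload 4.2 kg.
Tool frame: the origin (TCP) lies midway between the tips of the shut fingers; the grasp point (between the pads) lies 19 mm behind it (ctrl.grip_point_offset is the distance from the TCP to the grasp point, in mm); z points along the fingers, y is the line along which they close (so a half turn about z gives the same grasp; the last joint's range is limited). The gripper opens to 87 mm and grips with 3 to 60 N. Pads are 19 mm wide; open, the fingers measure 117 mm over their backs; the gripper's body (75 mm by 190 mm) begins 51 mm behind the grasp point.
Start: joints at [-0.974, 0.385, 0.008, 0, -1.194, -0.259], TCP at [207.147, -589.652, 222.55] pointing down, gripper open.
Joint ranges: [-3.14, 3.14], [-1.21, 2.06], [-1.07, 1.41], [-3.16, 2.05], [-2.99, -0.16], [-3.1, 3.1]. Speed limits (rad/s): [2.79, 2.79, 3.14, 3.14, 3.14, 3.14].

INTERFACE

Orientations are given as a 3x3 rotation matrix whose columns are the frame's x, y, z axes.
In Python, from rig import ctrl, imaging, models gives the robot as it stands.
- The arm moves only by the tool arm_command, never from a script. Its argument "plan" is a list that holds one entry, the list of rows, each a list of 4 numbers: the shift along the tool's x, y, z in m, then the turn about the tool's z in degrees. A call has 1 to 5 rows; each row shifts and turns the commanded pose from where the row before left it, along the tool's axes as they then stand; what a row does not reach is not made up. A row lasts 1/8 s, in which the tool goes at most 62.5 mm and 10.7 degrees, less where a joint would pass 70% of its speed; a pose out of reach is approached as far as the arm can. A call is refused whole if a number of a shift passes 0.0625 or a number of a turn 10.7, either way. A call with a gripper value outside its range is refused whole. "jaw" is the opening in per cent of the stroke, from 0 (shut) to 100 (fully open), set as the call begins (left out, the last holds). The fingers move at their own pace and stop on an object; "squeeze" is the grip in N (left out, the last holds). Time passes only in rows, so rows that do not move let the fingers close. It gives the time, the measured TCP pose, the force, the opening and the grip force at its end, in the units of the state.
- ctrl.read_state(): the state, without advancing time (a new reading comes with each control period).
- imaging.get_image(name): name is "side" or "top" or "wrist"; returns a dict with "image" (400x640x3 uint8, red, green, blue), "fov_y" (degrees; the focal length in pixels is half the picture's height over the tangent of half this angle, whatever the lens; pixels are square), "cx", "cy" (the principal point, pixels), "rvec" (rotation vector, rad) and "tvec" (3), from world to camera coordinates, as OpenCV has them. Camera axes: x right, y down, z forward; pixel columns grow to the right and rows downward; lengths in mm; the calibration is good to about 2 mm. A picture is of the moment at which its call begins. There is no depth.
- ctrl.close_job(): hands the job in; it is judged then, once.
Trained networks look in the newest picture that a camera, given by its name, has taken for a name from the list of things; names that differ only in an ending like _2 or _b are one class to them, and where a whole thing is asked for, a point or a joint stands for the part that bears it (a point fixed in the world has none). Each returns a list of dicts, best first, with "score" (0 to 1); they miss things now and then, are a little off and sometimes report something else, mostly with a low value. They report only what shows in the picture. A call takes as long as a camera call. They do not tell look-alikes from the thing itself.
- models.search_frame(camera, name): "box" ([left, top, width, height] in pixels, round what is visible of it).
- models.regions_of(camera, name): "region" (400x640 bool, what is visible of it) and "box" ([left, top, width, height] in pixels, round what is visible of it).
- models.spot_point(camera, name): "location" ([column, row] in pixels: a listed point, or the origin of a listed thing).
The state is a dict: "time_s": time; "q": joint angles; "joint_vel": joint speeds; "tau": joint torques, N m; "position": TCP position; "eef_rot": TCP orientation; "ft_force": force on the tool from outside, world axes, zero at the start; "moment": the same for the moment, N m; "width": opening from 0.0 (shut) to 1.0 (fully open); "finger_force": force on a finger pad.
Only numpy, scipy, OpenCV 4.12 (cv2) and the standard library are available. Lean on these libraries where they do the work, as an engineer would, in place of code of your own. Each camera call takes 0.05 s, during which the arm holds its last target. There are 200 camera calls.

## Working session

There is one attempt and no reset: what is moved stays moved. The work goes in short steps, Python scripts to look and compute and a tool call to move; the robot and the scene stay as the last step left them, time stands still between calls to the robot, and variables do not carry over. Pictures are saved under pics/ and viewed, at most 10 in all, crops included, and the job is handed in when it is done.

Besides the shell and the picture viewer there is one more tool, called after "Request:" by a JSON object that holds its "name" and its "arguments". arm_command: Moves the arm, as the interface text tells. Its arguments: {"type":"object","properties":{"plan":{"type":"array","items":{"type":"array","items":{"type":"array","items":{"type":"number"}}}},"jaw":{"type":"number"},"squeeze":{"type":"number"}},"required":["plan"]}

```bash
mkdir -p pics; cat > h.py <<'E'
import numpy as np, cv2
from rig import ctrl, imaging, models
def cam(n):
    d=imaging.get_image(n); R=cv2.Rodrigues(np.array(d["rvec"],float))[0]; t=np.array(d["tvec"],float).ravel()
    h,w=d["image"].shape[:2]; f=h/2/np.tan(np.radians(d["fov_y"])/2)
    return d,R,t,f
def world(c,px,z):
    d,R,t,f=c; r=R.T@np.array([(px[0]-d["cx"])/f,(px[1]-d["cy"])/f,1]); o=-R.T@t
    return o+r*(z-o[2])/r[2]
def proj(c,p):
    d,R,t,f=c; q=R@np.array(p,float)+t; return np.array([d["cx"]+f*q[0]/q[2],d["cy"]+f*q[1]/q[2]])
Z=dict(empty_boss_top=84,screwed_boss_a_top=95,long_screw_tip=59,short_screw_tip=28,bush_top=22,t_wrench_socket=20,screwdriver_grip=20)
E
python3 - <<'E'
from h import *
for n in ("top","side"):
    c=cam(n); cv2.imwrite(f"pics/{n}0.png",c[0]["image"][:,:,::-1])
    print(n,(-c[1].T@c[2]).round(),c[3])
    for k,z in Z.items():
        for r in models.spot_point(n,k)[:4]:
            print(n,k,round(r["score"],2),np.round(r["location"],1),world(c,r["location"],z).round(0))
s=ctrl.read_state(); print(s["time_s"],s["position"],np.round(s["eef_rot"],3).tolist(),s["width"])
E
```

```text
top [ 361.   24. 1026.] 366.8487522447893
top empty_boss_top 0.73 [373.8 208.6] [ 443. -101.   84.]
top screwed_boss_a_top 0.59 [322.4 147.7] [603.  29.  95.]
top long_screw_tip 0.56 [280.2 213.8] [435. 144.  59.]
top short_screw_tip 0.47 [238.9 213. ] [441. 261.  28.]
top bush_top 0.62 [200.6 222.6] [417. 367.  22.]
top t_wrench_socket 0.88 [221.1 161.9] [586. 314.  20.]
top t_wrench_socket 0.84 [226.8 291. ] [232. 293.  20.]
top screwdriver_grip 0.59 [262.3 154.1] [607. 199.  20.]
side [421. 796. 678.] 383.13496192869167
side empty_boss_top 0.88 [327.8 170.8] [447. -94.  84.]
side empty_boss_top 0.72 [334.2 331.5] [412. 410.  84.]
side screwed_boss_a_top 0.72 [267.4 189.4] [596.  20.  95.]
side long_screw_tip 0.57 [330.3 238.2] [429. 149.  59.]
side short_screw_tip 0.55 [322.9 284.4] [439. 261.  28.]
side bush_top 0.71 [334.2 329.9] [411. 366.  22.]
side t_wrench_socket 0.77 [255.4 301.2] [577. 309.  20.]
side t_wrench_socket 0.73 [422.1 305. ] [232. 292.  20.]
side screwdriver_grip 0.91 [248.4 265.2] [612. 212.  20.]
0.8 [ 207.14733422 -589.6683349   222.59613563] [[-0.943, -0.331, 0.0], [-0.331, 0.943, -0.0], [-0.0, -0.0, -1.0]] 1.001734873395417
```

View pics/top0.png

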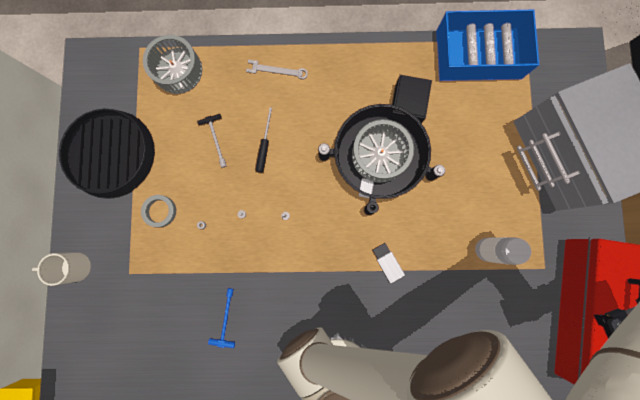

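View pics/side0.png

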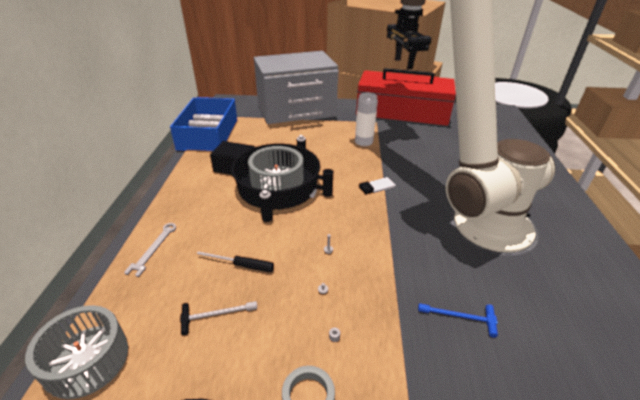

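The top view shows three bosses at (323,150), (437,172) and (371,208), and only (371,208) looks dark with no steel head. The row has three parts at (285,216), (241,213) and (201,224). In the side view the one at (329,240) is tall and thin, so it is the long screw; (323,288) is the short screw and (335,333) the bush. There are two T-wrenches: steel with its socket at (222,163), and blue at (227,291), which is not meant. I'll confirm these in one enlarged crop, with the measured points marked.

```bash
python3 - <<'E'
from h import *
t,s=cam("top"),cam("side")
def crop(c,x,y,w=20):
    return cv2.resize(c[0]["image"][int(y)-w:int(y)+w,int(x)-w:int(x)+w,::-1],(240,240),interpolation=cv2.INTER_CUBIC)
T=[(371,208),(285,216),(222,163)];S=[(328,172),(329,240),(252,305)]
m=np.vstack([np.hstack([crop(t,*p) for p in T]),np.hstack([crop(s,*p) for p in S])])
for i in range(0,720,60): cv2.line(m,(i,0),(i,5),(0,0,255),1)
for i in range(0,480,60): cv2.line(m,(0,i),(5,i),(0,0,255),1)
cv2.imwrite("pics/m.png",m)
P=lambda c:c[3]*0
for k in ("empty_boss_top","long_screw_tip","t_wrench_socket"):
    a=models.spot_point("top",k)[0]["location"];b=models.spot_point("side",k)[0]["location"]
    Ms=[np.array([[c[3],0,c[0]["cx"]],[0,c[3],c[0]["cy"]],[0,0,1]])@np.c_[c[1],c[2]] for c in (t,s)]
    X=cv2.triangulatePoints(Ms[0],Ms[1],np.array(a,float),np.array(b,float)).ravel();X=X[:3]/X[3]
    print(k,np.round(a,1),np.round(b,1),X.round(1),proj(t,X).round(1),proj(s,X).round(1))
E
```

```text
Traceback (most recent call last):
IndexError: list index out of range
```

View pics/m.png

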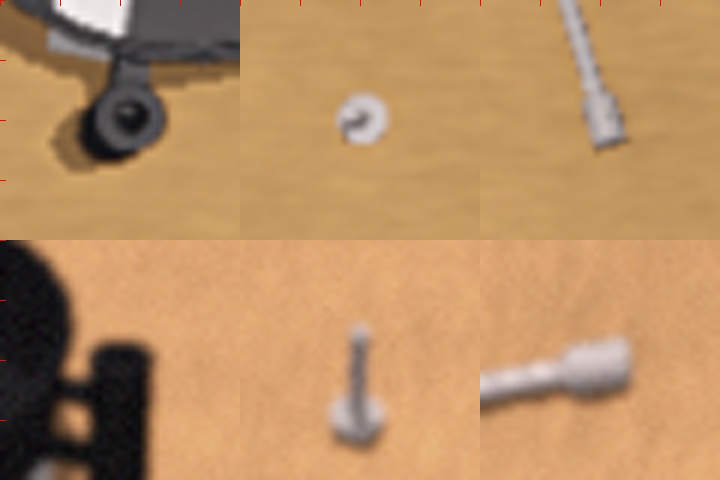

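The crop confirms all three: an open hole in the boss mouth at top (372,207), the tall thin screw with its tip at side (329,235), and the bare steel socket at top (222,163).

```bash
python3 - <<'E'
from h import *
t,s=cam("top"),cam("side")
for n,c,p,z in [("boss",t,(372.2,207),84),("boss",s,(328,170),84),("tip",s,(328.6,235.5),59),("head",s,(328.2,249.2),10),("head",t,(285,215.3),10),
 ("sock",t,(222.2,162.7),20),("sock",s,(251.8,300.8),20),
 ("bossA",t,(323,150),95),("bossB",t,(437.5,172),95),("fan",t,(382,151),94)]:
    print(n,world(c,p,z).round(1))
for z in (10,59): print(proj(t,(429,146,z)),proj(s,(429,146,z)))
for k in ("top","side"):
  for n in ("long_screw_tip","t_wrench_socket","empty_boss_top"):
    for r in models.regions_of(k,n)[:2]: 
      ys,xs=np.nonzero(r["region"]); print(k,n,round(r["score"],2),r["box"],xs.mean().round(1),ys.mean().round(1))
E
```

```text
boss [447.1 -96.6  84. ]
boss [446.3 -97.8  84. ]
tip [433.2 140.6  59. ]
head [433.  136.9  10. ]
head [434.4 136.3  10. ]
sock [583.8 311.1  20. ]
sock [584.6 308.9  20. ]
bossA [596.4  27.8  95. ]
bossB [ 533.7 -264.9   95. ]
fan [ 591.4 -124.9   94. ]
[281.5268634  217.27998822] [329.68092628 251.97878669]
[279.30096302 216.06380995] [330.29508959 237.20168554]
top long_screw_tip 0.52 [281.6, 214.4, 5.5, 2.4] 284.8 215.6
top t_wrench_socket 0.89 [207.3, 289.0, 23.8, 57.5] 223.4 325.6
top t_wrench_socket 0.85 [196.8, 111.0, 26.4, 56.8] 210.8 126.6
top empty_boss_top 0.65 [366.8, 203.5, 12.0, 13.3] 370.4 208.3
side long_screw_tip 0.52 [323.9, 234.8, 9.1, 18.5] 328.0 244.8
side t_wrench_socket 0.97 [179.5, 297.1, 76.8, 32.8] 207.0 313.3
side empty_boss_top 0.52 [326.0, 166.9, 7.4, 31.3] 327.1 181.5
```

Request:
{"name": "arm_command", "arguments": {"plan": [[[0,0,-0.04,0],[0,0,-0.04,0],[-0.03,0.03,0,0],[-0.03,0.03,0,0],[-0.03,0.03,0,0]]], "jaw": 0}}

```text
time_s: 1.98
position: [262.6, -473.8, 302.6]
eef_rot: [[-0.944, -0.331, 0.0], [-0.331, 0.944, -0.0], [-0.0, -0.0, -1.0]]
ft_force: [0.3, -0.5, -0.2]
width: 0.517
finger_force: 0.0
```

Request:
{"name": "arm_command", "arguments": {"plan": [[[-0.03,0.03,0,0],[-0.03,0.03,0,0],[-0.03,0.03,0,0],[-0.03,0.03,0,0],[-0.03,0.03,0,0]]]}}

```text
time_s: 2.6
position: [354.4, -282.4, 302.8]
eef_rot: [[-0.944, -0.331, 0.001], [-0.331, 0.944, -0.0], [-0.001, -0.001, -1.0]]
ft_force: [-0.1, 0.4, -0.6]
width: 0.019
finger_force: 0.0
```

Request:
{"name": "arm_command", "arguments": {"plan": [[[-0.03,0.03,0,0],[-0.03,0.03,0,0],[-0.03,0.03,0,0],[-0.03,0.03,0,0],[-0.03,0.025,0,0]]]}}

```text
time_s: 3.22
position: [447.9, -95.7, 303.0]
eef_rot: [[-0.943, -0.332, 0.001], [-0.332, 0.943, 0.0], [-0.001, -0.0, -1.0]]
ft_force: [0.2, -0.3, 0.7]
width: 0.005
finger_force: 0.0
```

Request:
{"name": "arm_command", "arguments": {"plan": [[[0,0,0,0],[0,0,0,0]]]}}

```text
time_s: 3.48
position: [447.2, -97.3, 302.6]
eef_rot: [[-0.943, -0.332, -0.0], [-0.332, 0.943, -0.0], [0.0, -0.0, -1.0]]
ft_force: [-0.6, -0.3, -0.8]
width: 0.008
finger_force: 0.0
```

```bash
python3 - <<'E'
from h import *
c=cam("wrist"); cv2.imwrite("pics/w1.png",c[0]["image"][:,:,::-1])
print((-c[1].T@c[2]).round())
for k in ("empty_boss_top","screwed_boss_a_top","long_screw_tip"):
    for r in models.spot_point("wrist",k)[:3]: print(k,round(r["score"],2),np.round(r["location"]),world(c,r["location"],Z[k]).round(1))
print(proj(c,(447,-97,84)))
E
```

```text
[ 371. -125.  465.]
empty_boss_top 0.79 [326. 172.] [450.8 -93.4  84. ]
long_screw_tip 0.68 [486. 208.] [430.7 131.   59. ]
[323.7820484  168.30132931]
```

View pics/w1.png

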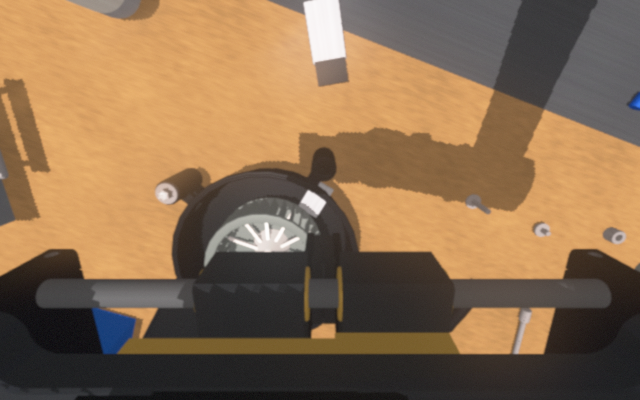

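The wrist view agrees: the empty boss is at about (323,165), the standing screw's tip at (487,209), the socket at (524,315). I'll lower to 20 mm clear and hold.

Request:
{"name": "arm_command", "arguments": {"plan": [[[0,0,0.05,0],[0,0,0.05,0],[0,0,0.045,0],[0,0,0.035,0],[0,0,0.019,0]]]}}

```text
time_s: 4.3
position: [446.3, -97.9, 101.8]
eef_rot: [[-0.944, -0.33, -0.003], [-0.33, 0.944, -0.0], [0.003, 0.001, -1.0]]
ft_force: [0.7, -0.1, 0.9]
width: 0.004
finger_force: 0.0
```

Request:
{"name": "arm_command", "arguments": {"plan": [[[0,0,0,0],[0,0,0,0],[0,0,0,0],[0,0,0,0],[0,0,0,0]]]}}

```text
time_s: 4.92
position: [447.7, -97.1, 104.0]
eef_rot: [[-0.943, -0.331, 0.001], [-0.331, 0.943, 0.0], [-0.001, -0.0, -1.0]]
ft_force: [-0.3, -0.1, 0.3]
width: 0.006
finger_force: 0.0
```

Request:
{"name": "arm_command", "arguments": {"plan": [[[0,0,0,0],[0,0,0,0],[0,0,0,0],[0,0,0,0],[0,0,0,0]]]}}

```text
time_s: 5.55
position: [447.5, -97.2, 103.5]
eef_rot: [[-0.943, -0.331, -0.0], [-0.331, 0.943, -0.0], [0.0, -0.0, -1.0]]
ft_force: [-0.1, -0.2, -1.5]
width: 0.008
finger_force: 0.0
```

```bash
python3 - <<'E'
from h import *
c=cam("side"); cv2.imwrite("pics/s1.png",cv2.resize(c[0]["image"][100:240,230:430,::-1],(800,560),interpolation=cv2.INTER_CUBIC))
E
```

```text
(no output)
```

View pics/s1.png

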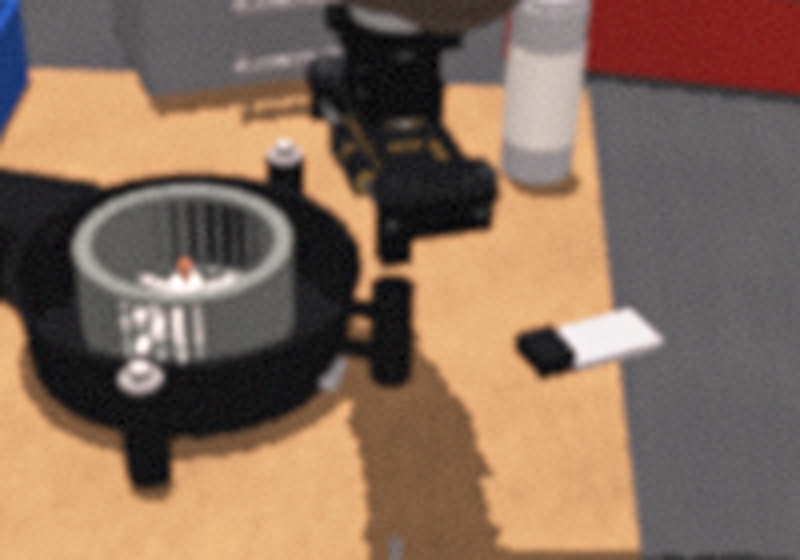

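The fingers are centred over the empty boss, tips at crop (395,260) against the sleeve top at (393,285), and clear of it. I'll hold a little longer, then go up and across to the long screw.

Request:
{"name": "arm_command", "arguments": {"plan": [[[0,0,0,0],[0,0,0,0],[0,0,0,0],[0,0,0,0],[0,0,0,0]]]}}

```text
time_s: 6.22
position: [447.5, -97.2, 103.5]
eef_rot: [[-0.943, -0.331, -0.0], [-0.331, 0.943, -0.0], [0.0, 0.0, -1.0]]
ft_force: [-0.2, 0.4, -0.4]
width: 0.008
finger_force: 0.0
```

Request:
{"name": "arm_command", "arguments": {"plan": [[[0,0,0,0],[0,0,0,0],[0,0,0,0],[0,0,0,0],[0,0,0,0]]]}}

```text
time_s: 6.85
position: [447.5, -97.1, 103.5]
eef_rot: [[-0.943, -0.331, 0.0], [-0.331, 0.943, 0.0], [-0.0, 0.0, -1.0]]
ft_force: [-0.1, -0.4, -0.5]
width: 0.008
finger_force: 0.0
```

Request:
{"name": "arm_command", "arguments": {"plan": [[[0,0,-0.04,0],[0,0,-0.05,0],[0,0,-0.05,0],[0,0,-0.01,0],[0,0,0,0]]]}}

```text
time_s: 7.48
position: [447.4, -97.0, 253.6]
eef_rot: [[-0.944, -0.331, 0.001], [-0.331, 0.944, 0.001], [-0.001, 0.0, -1.0]]
ft_force: [0.3, -0.3, -1.4]
width: 0.003
finger_force: 0.0
```

Request:
{"name": "arm_command", "arguments": {"plan": [[[-0.013,0.0455,0,0],[-0.013,0.0455,0,0],[-0.013,0.0455,0,0],[-0.013,0.0455,0,0],[-0.0125,0.0455,0,0]]]}}

```text
time_s: 8.1
position: [431.7, 139.9, 251.4]
eef_rot: [[-0.943, -0.331, -0.004], [-0.331, 0.943, -0.002], [0.004, -0.001, -1.0]]
ft_force: [0.4, -0.6, 0.8]
width: 0.002
finger_force: 0.0
```

Request:
{"name": "arm_command", "arguments": {"plan": [[[0,0,0,0],[0,0,0,0],[0,0,0,0]]]}}

```text
time_s: 8.48
position: [432.7, 137.8, 252.8]
eef_rot: [[-0.944, -0.33, -0.001], [-0.33, 0.944, -0.001], [0.002, -0.0, -1.0]]
ft_force: [-0.5, 0.9, 0.8]
width: 0.007
finger_force: 0.0
```

```bash
python3 - <<'E'
from h import *
c=cam("wrist"); im=c[0]["image"].copy()
for k in ("long_screw_tip","short_screw_tip","bush_top","t_wrench_socket"):
    for r in models.spot_point("wrist",k)[:2]: print(k,round(r["score"],2),np.round(r["location"]),world(c,r["location"],Z[k]).round(1))
for p in ((433,139,59),(584,310,20)):
    a=proj(c,p); print(a); cv2.circle(im,(int(a[0]),int(a[1])),3,(255,0,0),1)
cv2.imwrite("pics/w2.png",im[:,:,::-1])
E
```

```text
long_screw_tip 0.66 [496. 208.] [405.4 345.2  59. ]
long_screw_tip 0.62 [320. 171.] [431.4 132.5  59. ]
short_screw_tip 0.61 [410. 203.] [440.1 258.2  28. ]
bush_top 0.67 [491. 205.] [408.8 362.3  22. ]
t_wrench_socket 0.69 [505.  48.] [234.5 287.4  20. ]
[324.50994547 173.72255208]
[400.78402324 301.34030753]
```

View pics/w2.png

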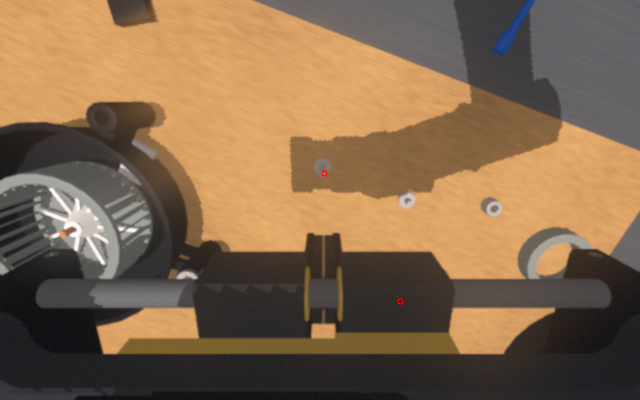

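The mark on my screw estimate sits on the standing screw, whose head is at (322,165); the short screw at (407,200) and bush at (493,208) are clear. The TCP is over it, so I'll descend to 20 mm above the tip.

Request:
{"name": "arm_command", "arguments": {"plan": [[[0,0,0.05,0],[0,0,0.05,0],[0,0,0.04,0],[0,0,0.025,0],[0,0,0.009,0]]]}}

```text
time_s: 9.35
position: [432.4, 138.2, 78.3]
eef_rot: [[-0.944, -0.331, -0.002], [-0.331, 0.944, -0.002], [0.003, -0.001, -1.0]]
ft_force: [0.4, 0.1, 0.9]
width: 0.006
finger_force: 0.0
```

Request:
{"name": "arm_command", "arguments": {"plan": [[[0,0,0,0],[0,0,0,0],[0,0,0,0],[0,0,0,0],[0,0,0,0]]]}}

```text
time_s: 9.98
position: [433.1, 138.9, 79.9]
eef_rot: [[-0.943, -0.331, 0.001], [-0.331, 0.943, 0.0], [-0.001, 0.0, -1.0]]
ft_force: [-0.1, 0.2, 0.5]
width: 0.002
finger_force: 0.0
```

```bash
python3 - <<'E'
from h import *
c=cam("side"); a=cv2.resize(c[0]["image"][170:270,280:380,::-1],(400,400),interpolation=cv2.INTER_CUBIC)
c=cam("wrist"); b=cv2.resize(c[0]["image"][120:320,220:420,::-1],(400,400),interpolation=cv2.INTER_CUBIC)
cv2.imwrite("pics/s2.png",np.hstack([a,b]))
E
```

```text
(no output)
```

View pics/s2.png

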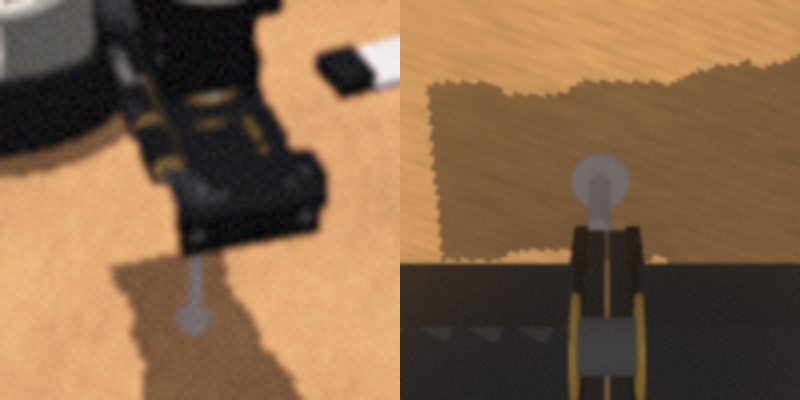

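The screw runs from its head at (600,180) in the wrist crop up to directly beneath the finger tips. In the side crop the tip is just below them at (196,260), with nothing touched. I'll hold, then move to the socket.

Request:
{"name": "arm_command", "arguments": {"plan": [[[0,0,0,0],[0,0,0,0],[0,0,0,0],[0,0,0,0],[0,0,0,0]]]}}

```text
time_s: 10.7
position: [432.9, 138.8, 79.5]
eef_rot: [[-0.943, -0.331, -0.0], [-0.331, 0.943, -0.0], [0.0, -0.0, -1.0]]
ft_force: [-0.8, -0.2, 0.5]
width: 0.009
finger_force: 0.0
```

Request:
{"name": "arm_command", "arguments": {"plan": [[[0,0,0,0],[0,0,0,0],[0,0,0,0],[0,0,0,0],[0,0,0,0]]]}}

```text
time_s: 11.32
position: [433.0, 138.9, 79.5]
eef_rot: [[-0.943, -0.331, -0.0], [-0.331, 0.943, -0.0], [0.0, -0.0, -1.0]]
ft_force: [-0.8, 0.1, -0.1]
width: 0.008
finger_force: 0.0
```

Request:
{"name": "arm_command", "arguments": {"plan": [[[0,0,0,0],[0,0,0,0],[0,0,0,0],[0,0,0,0],[0,0,0,0]]]}}

```text
time_s: 11.95
position: [433.0, 138.9, 79.5]
eef_rot: [[-0.943, -0.331, -0.0], [-0.331, 0.943, 0.0], [0.0, 0.0, -1.0]]
ft_force: [-0.4, -0.3, -0.5]
width: 0.006
finger_force: 0.0
```

Request:
{"name": "arm_command", "arguments": {"plan": [[[0,0,-0.04,0],[0,0,-0.05,0],[0,0,-0.05,0],[0,0,-0.03,0],[0,0,0,0]]]}}

```text
time_s: 12.58
position: [434.1, 139.6, 252.1]
eef_rot: [[-0.943, -0.332, 0.005], [-0.332, 0.943, 0.004], [-0.006, 0.002, -1.0]]
ft_force: [-0.1, 0.1, -0.9]
width: 0.007
finger_force: 0.0
```

Request:
{"name": "arm_command", "arguments": {"plan": [[[-0.04,0.0225,0,0],[-0.04,0.0225,0,0],[-0.04,0.0225,0,0],[-0.04,0.0225,0,0],[-0.039,0.022,0,0]]]}}

```text
time_s: 13.2
position: [584.0, 311.3, 247.4]
eef_rot: [[-0.944, -0.331, -0.003], [-0.331, 0.944, -0.002], [0.003, -0.001, -1.0]]
ft_force: [0.4, -0.6, 0.8]
width: 0.013
finger_force: 0.0
```

Request:
{"name": "arm_command", "arguments": {"plan": [[[0,0,0,0],[0,0,0,0],[0,0,0,0]]]}}

```text
time_s: 13.58
position: [582.9, 309.6, 249.7]
eef_rot: [[-0.944, -0.331, -0.0], [-0.331, 0.944, -0.0], [0.0, -0.0, -1.0]]
ft_force: [0.0, 0.3, 0.6]
width: 0.001
finger_force: 0.0
```

```bash
python3 - <<'E'
from h import *
c=cam("wrist"); im=c[0]["image"].copy()
for r in models.spot_point("wrist","t_wrench_socket")[:2]: print(round(r["score"],2),np.round(r["location"]),world(c,r["location"],20).round(1))
a=proj(c,(584,310,20)); print(a); cv2.circle(im,(int(a[0]),int(a[1])),3,(255,0,0),1)
cv2.imwrite("pics/w3.png",im[:,:,::-1])
E
```

```text
0.62 [327. 162.] [576.3 312.   20. ]
[323.52534181 167.45992893]
```

View pics/w3.png

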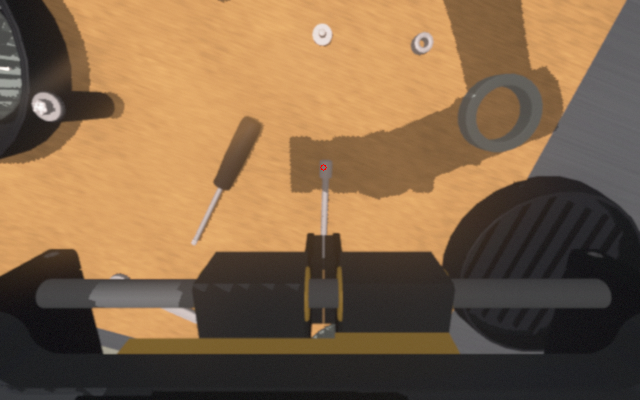

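The mark lies on the steel socket, whose ends are at about (326,161) and (325,182). Mid-length is a few mm further along, so I'll shift 3 mm and descend to 20 mm clear.

Request:
{"name": "arm_command", "arguments": {"plan": [[[-0.003,0,0.045,0],[0,0,0.05,0],[0,0,0.05,0],[0,0,0.04,0],[0,0,0.018,0]]]}}

```text
time_s: 14.3
position: [585.3, 310.3, 44.7]
eef_rot: [[-0.944, -0.331, -0.003], [-0.331, 0.944, -0.002], [0.003, -0.001, -1.0]]
ft_force: [0.9, -0.9, -0.7]
width: 0.007
finger_force: 0.0
```

Request:
{"name": "arm_command", "arguments": {"plan": [[[0,0,0.006,0],[0,0,0,0],[0,0,0,0],[0,0,0,0],[0,0,0,0]]]}}

```text
time_s: 14.92
position: [586.7, 311.7, 41.2]
eef_rot: [[-0.943, -0.331, 0.001], [-0.331, 0.943, 0.001], [-0.001, 0.0, -1.0]]
ft_force: [-0.3, -0.1, 0.3]
width: 0.006
finger_force: 0.0
```

```bash
python3 - <<'E'
from h import *
c=cam("side"); a=cv2.resize(c[0]["image"][240:340,190:290,::-1],(400,400),interpolation=cv2.INTER_CUBIC)
c=cam("wrist"); b=cv2.resize(c[0]["image"][120:320,220:420,::-1],(400,400),interpolation=cv2.INTER_CUBIC)
cv2.imwrite("pics/s3.png",np.hstack([a,b]))
E
```

```text
(no output)
```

View pics/s3.png

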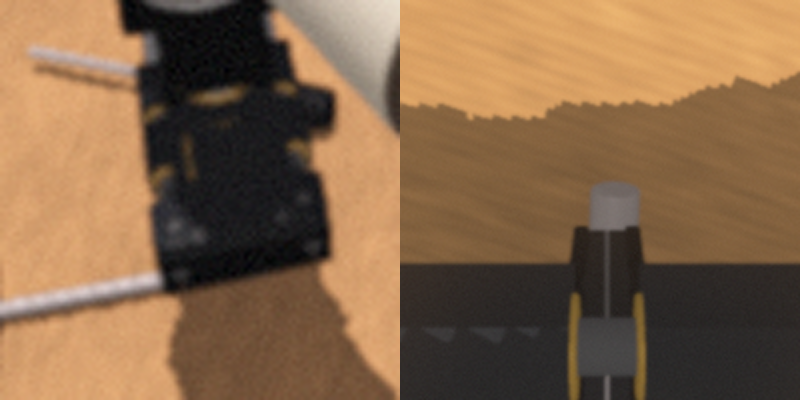

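The socket end lies directly under the finger tips in the wrist crop, at (614,205), with no contact. I'll hold, then raise.

Request:
{"name": "arm_command", "arguments": {"plan": [[[0,0,0,0],[0,0,0,0],[0,0,0,0],[0,0,0,0],[0,0,0,0]]]}}

```text
time_s: 15.65
position: [586.4, 311.5, 40.5]
eef_rot: [[-0.943, -0.331, -0.0], [-0.331, 0.943, -0.0], [0.0, 0.0, -1.0]]
ft_force: [0.0, 0.3, -0.0]
width: 0.007
finger_force: 0.0
```

Request:
{"name": "arm_command", "arguments": {"plan": [[[0,0,0,0],[0,0,0,0],[0,0,0,0],[0,0,0,0],[0,0,0,0]]]}}

```text
time_s: 16.27
position: [586.4, 311.5, 40.5]
eef_rot: [[-0.943, -0.331, 0.0], [-0.331, 0.943, -0.0], [-0.0, -0.0, -1.0]]
ft_force: [0.2, 0.3, 0.3]
width: 0.007
finger_force: 0.0
```

Request:
{"name": "arm_command", "arguments": {"plan": [[[0,0,0,0],[0,0,0,0],[0,0,0,0],[0,0,0,0],[0,0,0,0]]]}}

```text
time_s: 16.9
position: [586.4, 311.5, 40.5]
eef_rot: [[-0.943, -0.331, -0.0], [-0.331, 0.943, -0.0], [0.0, -0.0, -1.0]]
ft_force: [-0.7, -0.1, 0.7]
width: 0.004
finger_force: 0.0
```

Request:
{"name": "arm_command", "arguments": {"plan": [[[0,0,-0.04,0],[0,0,-0.05,0],[0,0,-0.05,0],[0,0,-0.05,0],[0,0,-0.04,0]]]}}

```text
time_s: 17.52
position: [586.6, 311.5, 273.3]
eef_rot: [[-0.943, -0.331, 0.002], [-0.331, 0.943, 0.001], [-0.002, 0.001, -1.0]]
ft_force: [-0.0, -0.1, -0.2]
width: 0.004
finger_force: 0.0
```

Request:
{"name": "arm_command", "arguments": {"plan": [[[0,0,-0.01,0],[0,0,0,0],[0,0,0,0],[0,0,0,0],[0,0,0,0]]]}}

```text
time_s: 18.15
position: [586.3, 311.4, 279.5]
eef_rot: [[-0.943, -0.331, -0.001], [-0.331, 0.943, -0.001], [0.002, -0.001, -1.0]]
ft_force: [-0.5, -0.2, 0.5]
width: 0.006
finger_force: 0.0
```

```bash
python3 -c "
from rig import ctrl
s=ctrl.read_state(); print(s['time_s'],s['position'])
if s['position'][2]>215: print(ctrl.close_job())"
```

```text
18.15 [586.27769615 311.35909573 279.51818723]
the job is handed in; nothing more can be done
None
```

I pointed at the empty boss, the long screw and the steel T-wrench socket in that order, each held about 2 s or more roughly 20 mm clear with no contact seen, then raised the fingertips to about 280 mm and handed the job in at 18 s; no verdict was returned.

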